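Click the sample cell into its spring-ball holder

ROBOT

A 7-joint arm with a two-finger parallel gripper is mounted at the origin on a cart in front of the work surface, level with it; the furniture and walls round the work are solid. World frame = base frame: x ahead of the robot, y to its left, z up, the work surface at z = 0. Lengths are in mm, angles in rad, forces in N, time in s.
With the tool pointing down it reaches from about 350 to 900 mm from the base axis. Payload 19.9 kg.
Tool frame: the origin (TCP) lies on the mounting face of the last link; the fingertips stand 173 mm ahead of it and the grasp point (between the pads) lies tcp_to_grasp ahead of it (tcp_to_grasp is the distance from the TCP to the grasp point, in mm); z points along the fingers, y is the line along which they close (so a half turn about z gives the same grasp; the last joint's range is limited). The gripper opens to 85 mm and grips with 20 to 120 N. Pads are 22 mm wide; open, the fingers measure 114 mm over their backs; the gripper's body (76 mm by 85 mm) begins 54 mm behind the grasp point. The pads swing forward as they close: fully open they stand 13 mm farther back than shut.
Start: joints at [-1.294, 0.417, -0.01, 1.614, 0.005, 1.111, -0.053], TCP at [195.879, 593.507, 404.66] pointing down, gripper open.
Joint ranges: [-2.81, 2.81], [-0.39, 2.02], [-1.27, 1.25], [0.06, 2.57], [-1.19, 4.33], [0.19, 2], [-2.82, 2.82]. Speed limits (rad/s): [1.89, 1.89, 2.39, 2.39, 3.01, 3.01, 3.01].

INTERFACE

Orientations are given as a unit quaternion [x, y, z, w].
In Python, from station import movep, movel, move_j, set_gripper, wait, ik, get_obs, capture, Unreachable, sign_off, tcp_to_grasp gives the robot as it stands. The module is installed in compiled form; this text tells all that it offers. Calls block until the motion is done:
- movep(position, orientation): joint-space move of the TCP to a pose.
- movel(position, ori=None, rate=150, until_force=None): straight line of the TCP; ori=None keeps the orientation; rate is the mean speed in mm/s. With until_force (N) it stops when the force on the tool has changed by that much, and returns True; else False.
- move_j(angles): joint-space move.
- set_gripper(opening): finger opening in mm; the grip force is fixed at half the most; returns when the fingers have stopped.
- wait(seconds).
- ik(position, orientation): joint angles nearest the present ones, or None.
- get_obs(): the state.
- capture(name): name is "side" or "top" or "wrist"; returns a dict with "color" (384x512x3 uint8, blue, green, red), "depth" (384x512 float32, mm along the optical axis (not along the pixel's ray), 0 where there is no reading), "intrinsics" (3x3 intrinsics, pixels), "cam_to_world" (4x4, takes a point from camera to world coordinates). Camera axes: x right, y up, looking along -z (the intrinsics and any distortion apply to the point x, -y, -z); pixel columns grow to the right and rows downward; lengths in mm; the calibration is good to about 2 mm. A picture is of the moment at which its call begins.
A pose or a line that the arm cannot do raises Unreachable and nothing moves.
- sign_off(): hands the job in; it is judged then, once.
The state is a dict: "clock": time; "joint_positions": joint angles; "qvel": joint speeds; "joint_torque": joint torques, N m; "ee_pos": TCP position; "ee_rot": TCP orientation; "ft_force": force on the tool from outside, world axes, zero at the start; "torque": the same for the moment, N m; "finger_gap": finger opening in mm; "grip_force": force on a finger pad.
Only numpy, scipy, OpenCV 4.12 (cv2) and the standard library are available. Lean on these libraries where they do the work, as an engineer would, in place of code of your own. Each camera call takes 0.05 s, during which the arm holds its last target. There are 200 camera calls.

TASK

Take the upright white sample cell and set it into the square well of the metal cell holder, with its grooved face towards the side that carries the spring ball. Press it gently straight down until the ball clicks into the groove and the cell is home on the stop, without ramming it, then let go. Leave the other things on the bench alone.

Things in the scene. Friction and masses are not known exactly. Their poses are not given: they have to be found in the camera images.
- cell: White square sample cell with grey cap, standing upright, 26 x 26 x 145 mm, about 0.15 kg, flat top, foot chamfered 5.5 mm. Origin: centre of its foot; z up its length. A V groove, 10 mm high and 2.5 mm deep, crosses only its -x face, centred 42 mm above the foot. Grip it by its plain +y and -y faces, finger ends at least 95 mm above the foot so that they stay clear of the holder.
- holder: Aluminium cell holder fixed to the bench: block 48 x 48 mm, 106 mm tall, on an 86 x 80 mm foot. Origin: centre of its underside. Its square well is 28 mm wide, open at the top. On its -x wall a dark steel carriage holds the ball plunger and the stop; both were clamped together somewhere on a 32 mm slot, so the stop lies 56 to 88 mm below the mouth (not measured: feel for it).
- holder_mouth (a point): Centre of the well's mouth, at the top of the holder (106 mm above the bench), with a 4 mm wide 45 degree lead-in round it. Axes as the holder's: z up, -x towards the ball side. The cell goes in with its -x face towards this -x side.
- catch (a joint): Spring ball, 12 mm, in the -x wall, 42 mm above the stop. Value (m): 0 = out, 0.003 on the cell's flat face, 0.0005 in the groove, which it enters as the foot meets the stop. The foot passes the ball with 5 to 12 N, drags on with less, is drawn down a little at the click, then meets the stop: a rubber pad, 8 N/mm over 2.5 mm, then rigid. Over 35 N on the holder is ramming; 10 to 15 N is plenty.
- cube_rack: Bystander: green cube tube rack, 58 mm each way. Origin: centre of its underside.
- dropper_bottle: Bystander: small white dropper bottle, 43 mm wide, 113 mm tall. Origin: centre of its underside.
- marker: Bystander: marker pen lying along y, 140 mm long, 15 mm wide. Origin: centre of its underside.
There are look-alikes about, which are no part of the job. What is shaped like the cell but yellow is not meant.

How it is judged (in metres and radians):
On the way, in this order (a step that is already met when the one before it is completed fails the run):
1. the cell is lifted off the bench (height (world z) of cell above 0.03 m and angle between cell's own z axis and vertical below 0.3 rad), for 0.1 s.
2. the foot of the cell is in the mouth of the well (horizontal distance between cell and holder below 0.005 m and z of cell in the frame of holder below 0.1 m and angle between cell's own z axis and vertical below 0.15 rad), for 0.05 s.
At the end, for the whole second after the job is handed in: the cell stands upright (within 0.06 rad) and at rest in the holder's well, within 4 mm of its axis, its foot less than 51.5 mm above the bench, with the ball sprung into the groove (catch under 1.4 mm; it reads about 3 mm while it rides on the flat face) (value of joint catch below 0.0014 m and z of cell in the frame of holder below 0.0515 m and horizontal distance between cell and holder below 0.004 m and angle between cell's own z axis and vertical below 0.06 rad and linear speed of cell below 0.02 m/s); the robot touches nothing.
It fails at once if the cell is rammed: it bears on the holder with more than 35 N (contact force between cell and holder above 35 N).
It fails at once if the green cube rack is shifted by more than 25 mm (distance of cube_rack from where it was at the start of the episode above 0.025 m).
It fails at once if the dropper bottle is shifted by more than 25 mm or tipped (distance of dropper_bottle from where it was at the start of the episode above 0.025 m or angle between dropper_bottle's own z axis and vertical above 0.5 rad).
It fails at once if the marker is shifted by more than 40 mm (distance of marker from where it was at the start of the episode above 0.04 m).
It also fails if it takes over 48 s, if anything falls off the work surface, if the arm or the gripper's body presses on something with over 40 N, if the wrist force passes 120 N, or if a joint passes its speed limit or range.

## Working session

There is one attempt and no reset: what is moved stays moved. The work goes in short steps, each a Python script; the robot and the scene stay as the last script left them, time stands still between calls to the robot, and variables do not carry over. Pictures are saved under pics/ and viewed, at most 10 in all, crops included, and the job is handed in when it is done.

```bash
mkdir -p pics && cat > h.py <<'E'
import numpy as np, cv2, pickle
from station import *
def snap(n,tag):
    c=capture(n); cv2.imwrite(f'pics/{tag}.png',c['color']); pickle.dump(c,open(f'{tag}.pkl','wb')); return c
def pts(c):
    K=np.array(c['intrinsics']);T=np.array(c['cam_to_world']);d=c['depth'];v,u=np.indices(d.shape)
    P=np.stack([(u-K[0,2])/K[0,0]*d,-(v-K[1,2])/K[1,1]*d,-d],-1)
    return P@T[:3,:3].T+T[:3,3]
E
python3 - <<'E'
from h import *
for n in('side','top'):
    c=snap(n,n+'0');print(n,c['intrinsics'],np.round(c['cam_to_world'],3).tolist())
s=get_obs();print(s['clock'],s['ee_pos'],s['ee_rot'],s['ft_force'],tcp_to_grasp)
a=[cv2.imread(f'pics/{n}0.png') for n in('side','top')]
cv2.imwrite('pics/both.png',cv2.resize(np.vstack(a),(800,1200))[:, :])
E
```

```text
side [[384.89771239   0.         255.92444464]
 [  0.         384.89771239 184.63372283]
 [  0.           0.           1.        ]] [[0.933, 0.15, -0.326, 256.155], [-0.359, 0.387, -0.849, -899.609], [-0.001, 0.91, 0.415, 453.723], [0.0, 0.0, 0.0, 1.0]]
top [[407.29722807   0.         259.12149055]
 [  0.         407.29722807 191.10728627]
 [  0.           0.           1.        ]] [[-0.007, 0.997, -0.075, 463.885], [-1.0, -0.006, 0.022, -164.736], [0.021, 0.075, 0.997, 993.785], [0.0, 0.0, 0.0, 1.0]]
0.1 [195.85529951 593.3936001  404.14345977] [ 1.58738162e-01  9.87320575e-01 -5.26242552e-04 -3.27171742e-05] [-0.01284388  0.39980176  0.19386486] 154.70000000000002
```

View pics/top0.png

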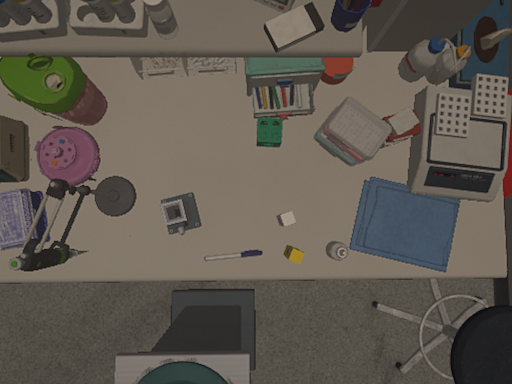

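View pics/side0.png

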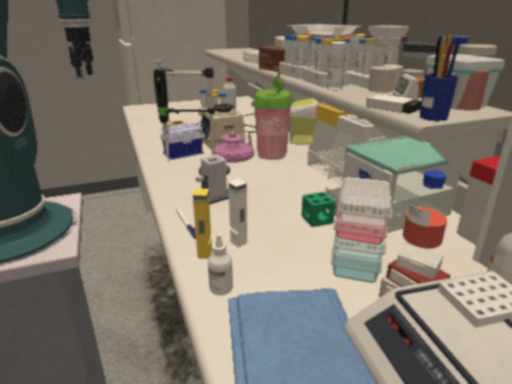

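Top view: the upright candidates are white at (287,218) and yellow at (295,254). In the side view they are at (238,212) and (203,225). The white one with the grey cap fits; the yellow one is excluded. The holder is at top (177,212). I'll confirm both in one enlarged crop.

```bash
python3 - <<'E'
from h import *
t=pickle.load(open('top0.pkl','rb'));s=pickle.load(open('side0.pkl','rb'))
A=t['color'][185:265,155:205];B=t['color'][195:275,265:315];C=s['color'][145:265,185:260]
f=lambda a:cv2.resize(a,(int(a.shape[1]*560/a.shape[0])*1,560),interpolation=cv2.INTER_CUBIC)
A,B,C=[f(a) for a in(A,B,C)]
A,B=[cv2.resize(a,(224,358)) for a in(A,B)]
o=np.zeros((560,800,3),np.uint8);o[:358,:224]=A;o[:358,224:448]=B;o[:,450:450+C.shape[1]]=C[:,:350]
cv2.imwrite('pics/crop.png',o)
P=pts(t);hsv=cv2.cvtColor(t['color'],cv2.COLOR_BGR2HSV)
def rep(n,m):
    m=m.astype(np.uint8);k,l,st,ce=cv2.connectedComponentsWithStats(m)
    for i in range(1,k):
        if st[i,4]<25: continue
        q=P[l==i]; r=cv2.minAreaRect(q[:,:2].astype(np.float32)); print(n,st[i],ce[i].round(1),q.mean(0).round(1),np.round(r[0],1),np.round(r[1],1),round(r[2],1))
w=np.zeros(P.shape[:2],bool);w[185:275,150:360]=1
rep('cell145',w&(P[...,2]>136)&(P[...,2]<153)) 
rep('rim106',w&(P[...,2]>99)&(P[...,2]<113))
rep('foot',w&(P[...,2]>5)&(P[...,2]<99))
E
```

```text
cell145 [280 211  16  16 163] [287.8 218.6] [ 469.9 -242.8  143.4] [ 470.  -242.9] [26.3 26. ] 19.7
cell145 [289 248  16  17 167] [296.3 256.1] [ 392.1 -259.5  143.2] [ 392.  -259.6] [26.2 26.2] 67.7
rim106 [161 199  26  27 329] [173.4 212.2] [485.8   2.4 103.8] [485.8   2.7] [48.1 48.3] 14.2
foot [161 193  41  42 720] [185.2 214.4] [482.4 -10.9  26.2] [482.    1.4] [93.3 80.2] 13.9
foot [349 203  11  49 248] [356.  233.8] [ 432.9 -419.9    9. ] [ 449.7 -416.4] [ 24.3 116.3] 88.5
foot [166 205  16  16 166] [173.5 212.3] [487.   12.6  47.6] [486.8   4.9] [27.4 29.2] 19.5
foot [277 215   6  12  31] [279.3 220.9] [ 465.4 -231.2   54.4] [ 466.1 -231. ] [26.3  4.3] 9.6
foot [326 241  23  20 318] [336.5 250.6] [ 397.1 -359.9   63.5] [ 395.  -365.2] [39.9 41.4] 68.9
foot [284 245  10  13  54] [287.2 250.5] [ 397.5 -248.5   54.2] [ 398.7 -250. ] [10.6 28.1] 42.4
foot [205 250  58  11 272] [234.8 255.4] [ 383.9 -127.     9.1] [ 384.  -123.9] [ 14.1 137.9] 6.0
```

View pics/crop.png

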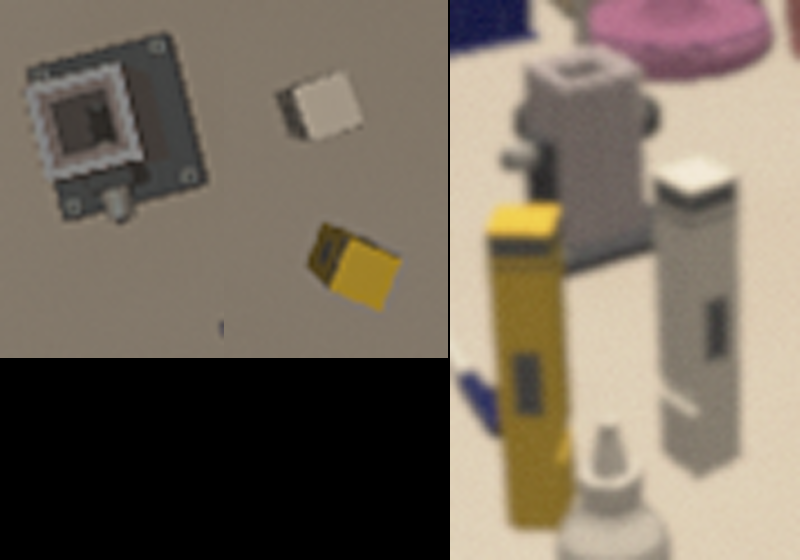

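The crop confirms the white cell at top (287,218). The groove shows as a pale notch on its left face in the side view (about crop (680,400)), so its -x points to about 200°, giving a yaw of about 20°. The holder's carriage and knob face -x (top ~(182,232)), with a yaw of about 14°. Next I'll check the lamp height and the reach.

```bash
cat >> h.py <<'E'
def q(phi): # tool down, tool y at phi deg
    a=np.radians((phi+90)/2); return [np.cos(a),np.sin(a),0,0]
E
python3 - <<'E'
from h import *
P=pts(pickle.load(open('top0.pkl','rb')))
for u0,u1,v0,v1 in((90,140,170,220),(0,90,170,275),(30,110,120,185),(0,110,50,130)):
    R=P[v0:v1,u0:u1].reshape(-1,3);h=R[R[:,2]>60];print(len(h),h.min(0).round(),h.max(0).round(),np.percentile(h[:,2],[50,90,98]).round())
s=get_obs();print(np.round(s['joint_positions'],2))
for nm,p,ph in(('cell',[470,-243],20),('hold',[486,2.5],14)):
  for d in(90,-90):
    for z in(480,280):
      j=ik([*p,z],q(ph+d));print(nm,d,z,None if j is None else np.round(j,2))
E
```

```text
105 [ 464. -165.   61.] [533. 162. 994.] [129. 994. 994.]
4504 [ 383. -165.   60.] [585. 402. 994.] [194. 306. 330.]
1055 [ 464. -165.   60.] [701. 329. 994.] [ 70. 293. 940.]
5872 [ 464. -165.   60.] [797. 386. 994.] [205. 253. 259.]
[-1.29  0.42 -0.01  1.61  0.    1.11 -0.05]
cell 90 480 [-0.52  0.34  1.17  1.78 -0.33  1.24  2.66]
cell 90 280 [ 0.87  0.46 -0.55  1.94  0.32  0.82  2.06]
cell -90 480 [-0.34  0.25  0.9   1.78 -0.21  1.21 -0.6 ]
cell -90 280 [-0.17  0.51  0.75  1.98 -0.47  0.83 -0.38]
hold 90 480 [-0.61  0.1   0.59  1.87 -0.06  1.19  1.81]
hold 90 280 [-0.44  0.37  0.44  2.07 -0.23  0.75  1.96]
hold -90 480 [-0.83  0.12  0.84  1.87 -0.09  1.19 -1.29]
hold -90 280 [-0.73  0.46  0.81  2.08 -0.47  0.79 -0.96]
```

```bash
python3 - <<'E'
from h import *
movel([170,515,560])
j=np.array(get_obs()['joint_positions']);print(np.round(j,2))
az=np.radians(-27.3);j[0]+=(np.arctan2(515,170)-az)
move_j(j.tolist())
s=get_obs();print(s['clock'],np.round(s['ee_pos']),s['ee_rot'],ik([470,-243,480],q(-70)),ik([470,-243,480],q(110)))
movep([470-35,-243-15,480],q(-70))
c=snap('wrist','w1');s=get_obs();print(s['clock'],np.round(s['joint_positions'],2),np.round(c['cam_to_world'],3).tolist())
E
```

```text
[-1.3   0.16 -0.01  1.6   0.    1.38 -0.06]
4.325 [ 483. -248.  559.] [ 8.53553712e-01  5.21004371e-01 -3.48351399e-04 -6.20527932e-04] [ 0.37851068  0.17890053  0.04635633  1.75909922 -0.00883447  1.20379409
 -0.79443223] [ 0.61550907  0.18779572 -0.2254268   1.75131329  0.04465968  1.20745974
  2.29789726]
5.0917 [ 0.41  0.13  0.07  1.81 -0.01  1.2  -0.74] [[0.345, 0.892, 0.293, 510.064], [-0.939, 0.328, 0.108, -229.53], [0.001, -0.312, 0.95, 449.538], [0.0, 0.0, 0.0, 1.0]]
```

View pics/w1.png

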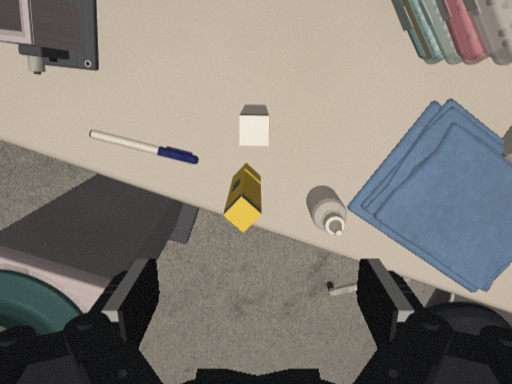

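The wrist view shows the white cell's top at (254,131), nearly square to the tool. Yellow is at (245,205) and the marker at (145,147). Next I'll measure the top precisely and grasp.

```bash
cat >> h.py <<'E'
def plane_px(c,uv,z):
    K=np.array(c['intrinsics']);T=np.array(c['cam_to_world']);uv=np.atleast_2d(uv)
    d=np.c_[(uv[:,0]-K[0,2])/K[0,0],-(uv[:,1]-K[1,2])/K[1,1],-np.ones(len(uv))]@T[:3,:3].T
    return T[:3,3]+d*((z-T[2,3])/d[:,2])[:,None]
def rect(c,m,z):
    m=m.astype(np.uint8);k,l,st,ce=cv2.connectedComponentsWithStats(m);i=1+np.argmax(st[1:,4])
    cs,_=cv2.findContours((l==i).astype(np.uint8),cv2.RETR_EXTERNAL,cv2.CHAIN_APPROX_NONE)
    g=plane_px(c,cs[0][:,0].astype(float),z)[:,:2].astype(np.float32);r=cv2.minAreaRect(g);return r,st[i]
E
python3 - <<'E'
from h import *
c=pickle.load(open('w1.pkl','rb'));P=pts(c);w=np.zeros((384,512),bool);w[95:160,225:285]=1
m=w&(abs(P[...,2]-145)<6); r,st=rect(c,m,145);print(r,st, P[m].mean(0), P[m][:,2].std())
g=w&(c['color'].min(2)>185);print(rect(c,g,145))
# side-view check
s=pickle.load(open('side0.pkl','rb'));Ps=pts(s);hs=Ps[185:235,225:250].reshape(-1,3)
hs=hs[(hs[:,2]>20)&(hs[:,2]<130)&(abs(hs[:,0]-470)<40)&(abs(hs[:,1]+243)<40)];print(len(hs),hs[:,:2].min(0),hs[:,:2].max(0),hs.mean(0))
E
```

```text
((469.7230224609375, -241.1094207763672), (26.676624298095703, 25.66900062561035), 19.230716705322266) [239 114  30  32 905] [ 469.73556259 -240.89309853  144.5065509 ] 0.8481639484349307
(((468.7901306152344, -241.22650146484375), (25.20752716064453, 25.6958065032959), 20.177988052368164), array([239, 116,  30,  30, 900], dtype=int32))
793 [ 451.44879619 -258.18710603] [ 485.9543836 -229.1602676] [ 466.30286608 -248.2028314    81.25989967]
```

```bash
python3 - <<'E'
from h import *
p=[469.6,-241.4];o=q(-70.5)
set_gripper(60)
movel([*p,400],o,rate=250)
print(movel([*p,276],o,rate=120,until_force=15))
set_gripper(10)
s=get_obs();print(s['clock'],s['finger_gap'],s['grip_force'],np.round(s['ee_pos'],1),s['ft_force'])
movel([p[0],p[1],446],rate=200)
s=get_obs();print(s['clock'],s['finger_gap'],s['grip_force'],np.round(s['ee_pos'],1),s['ft_force'],np.round(s['joint_positions'],2))
print(ik([485.8,2.6,446],q(-76)))
E
```

```text
False
7.5583 25.293739560696707 59.053891114890575 [ 469.8 -241.5  276.5] [0.12845    0.00960662 6.26999788]
8.5583 25.395824319840422 58.93430583178997 [ 469.4 -241.3  444.9] [-0.15728188  0.70750814 -2.0925402 ] [ 0.38  0.21  0.05  1.81 -0.01  1.13 -0.8 ]
[ 0.04107338  0.12894989 -0.11978194  1.89682996  0.01709929  1.11678429
 -1.41167357]
```

```bash
python3 - <<'E'
from h import *
movep([425,-12.5,446],q(-76))
wait(0.3)
c=snap('wrist','w2');s=get_obs();print(s['clock'],np.round(s['ee_pos'],1),s['finger_gap'])
P=pts(c)
m=(abs(P[...,2]-106)<5)&(abs(P[...,0]-486)<45)&(abs(P[...,1]-3)<45)
print(rect(c,m,106),P[m].mean(0))
n=cv2.morphologyEx(m.astype(np.uint8),cv2.MORPH_CLOSE,np.ones((3,3)))
cs,h=cv2.findContours(n,cv2.RETR_CCOMP,cv2.CHAIN_APPROX_NONE)
for k,hh in zip(cs,h[0]):
    if len(k)>40: print(hh[3],cv2.boundingRect(k),cv2.minAreaRect(plane_px(c,k[:,0].astype(float),106)[:,:2].astype(np.float32)))
E
```

```text
9.8333 [425.1 -12.9 445.9] 25.459330366384666
(((485.1697082519531, 4.752374649047852), (46.69218444824219, 47.85028076171875), 13.908798217773438), array([ 227,   71,   56,   57, 2078], dtype=int32)) [485.69462717   4.89014349 104.90321884]
-1 (227, 71, 56, 57) ((485.1697082519531, 4.752374649047852), (46.69218444824219, 47.85028076171875), 13.908798217773438)
0 (238, 82, 35, 36) ((485.13128662109375, 4.6240692138671875), (29.196544647216797, 29.425752639770508), 13.908317565917969)
```

View pics/w2.png

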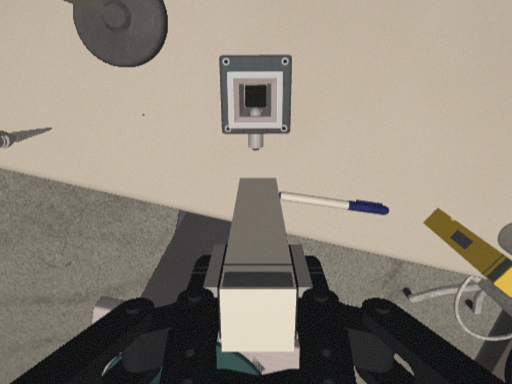

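The wrist view shows the mouth at (255,98), with the ball visible inside at (255,112) and the plunger knob at (256,140), both on the -x side. The cell hangs straight in the fingers at (258,260) with its plain +x face to the camera, so the groove faces the ball side. Next I'll enter the mouth.

```bash
python3 - <<'E'
from h import *
p=[485.3,4.4];o=q(-76.1)
movel([*p,446],o,rate=150); 
movel([*p,390],o,rate=100); wait(.3)
s=get_obs();f0=np.array(s['ft_force']);print(s['clock'],np.round(s['ee_pos'],2),f0.round(2))
for z in(382,378,374,370):
    hit=movel([*p,z],o,rate=20,until_force=8);s=get_obs();print(hit,round(s['clock'],2),np.round(s['ee_pos'],2),(np.array(s['ft_force'])-f0).round(2),np.round(s['torque'],2))
    if hit: break
E
```

```text
11.4083 [485.35   4.43 390.35] [ 0.09  0.05 -1.49]
False 11.96 [485.31   4.4  381.94] [-0.06 -0.46  0.31] [-0.01 -0.01  0.03]
False 12.31 [485.27   4.39 377.87] [-0.22  0.22  1.14] [ 0.03 -0.02 -0.  ]
False 12.66 [485.27   4.4  373.85] [-0.21 -0.24 -0.45] [-0.01 -0.05 -0.02]
False 13.01 [485.26   4.39 369.86] [ 0.58  0.39 -0.39] [-0.02 -0.06 -0.02]
```

```bash
python3 - <<'E'
from h import *
p=[485.27,4.4];o=q(-76.1);f0=-1.49
z=369.9;L=[]
while z>293:
    z-=3 if z>331 else 1
    hit=movel([*p,z],o,rate=20 if z>331 else 12,until_force=18 if z>331 else 11)
    s=get_obs();f=np.array(s['ft_force']);fz=f[2]-f0;L.append((round(z,1),round(s['ee_pos'][2],1),round(fz,1),round(float(np.hypot(*f[:2])),1),round(s['clock'],1)))
    if hit or fz>(18 if z>331 else 10): break
print(hit,*L,sep='\n');print(s['ee_pos'],s['ft_force'],s['finger_gap'])
E
```

```text
False
(366.9, np.float64(366.8), np.float64(-0.0), 0.3, 13.3)
(363.9, np.float64(363.8), np.float64(0.3), 0.2, 13.6)
(360.9, np.float64(360.8), np.float64(-0.7), 1.2, 13.9)
(357.9, np.float64(357.8), np.float64(-0.1), 0.2, 14.2)
(354.9, np.float64(354.8), np.float64(-1.0), 1.7, 14.5)
(351.9, np.float64(351.8), np.float64(-0.1), 0.8, 14.8)
(348.9, np.float64(348.8), np.float64(0.4), 1.2, 15.1)
(345.9, np.float64(345.7), np.float64(0.1), 0.9, 15.4)
(342.9, np.float64(342.8), np.float64(0.1), 0.9, 15.7)
(339.9, np.float64(339.8), np.float64(0.6), 0.8, 16.0)
(336.9, np.float64(337.1), np.float64(1.7), 3.9, 16.3)
(333.9, np.float64(333.8), np.float64(0.6), 4.5, 16.6)
(330.9, np.float64(330.6), np.float64(-1.6), 4.3, 17.0)
(329.9, np.float64(329.7), np.float64(-0.8), 5.6, 17.3)
(328.9, np.float64(328.6), np.float64(-1.0), 6.6, 17.5)
(327.9, np.float64(327.6), np.float64(-1.9), 5.9, 17.8)
(326.9, np.float64(326.7), np.float64(-1.6), 5.8, 18.0)
(325.9, np.float64(325.6), np.float64(-1.4), 5.8, 18.3)
(324.9, np.float64(324.7), np.float64(-2.2), 5.4, 18.5)
(323.9, np.float64(323.7), np.float64
[... 1150 characters left out ...]
float64(302.7), np.float64(-0.8), 5.3, 24.0)
(301.9, np.float64(301.7), np.float64(-2.7), 5.9, 24.3)
(300.9, np.float64(300.6), np.float64(-1.6), 5.8, 24.5)
(299.9, np.float64(299.6), np.float64(-2.5), 5.7, 24.8)
(298.9, np.float64(298.5), np.float64(-2.9), 5.3, 25.0)
(297.9, np.float64(297.5), np.float64(-4.3), 5.0, 25.3)
(296.9, np.float64(296.7), np.float64(-5.4), 4.4, 25.5)
(295.9, np.float64(295.8), np.float64(-3.7), 4.0, 25.8)
(294.9, np.float64(295.2), np.float64(3.8), 3.3, 26.0)
(293.9, np.float64(294.3), np.float64(9.9), 1.6, 26.3)
(292.9, np.float64(293.6), np.float64(14.9), 1.2, 26.5)
[485.57204222   4.46142333 293.61954946] [ 0.93285593  0.81618021 13.41127623] 25.252992469170593
```

The trace shows the ball met at TCP z≈338, the draw-down click at about 297, then the stop pad, rising to 15 N, with the side load gone. Now I'll release, retreat and check.

```bash
python3 - <<'E'
from h import *
movel([485.4,4.4,294.0],rate=20)
s=get_obs();print(s['ft_force'])
set_gripper(60); wait(.2)
movel([485.4,4.4,440],rate=150)
movel([425,-10,480],rate=150); wait(.3)
c=snap('wrist','w3');P=pts(c)
m=(abs(P[...,0]-485)<40)&(abs(P[...,1]-4)<40)&(P[...,2]>125)
print(rect(c,m,163),np.percentile(P[m][:,2],[5,50,95]),get_obs()['clock'],get_obs()['ft_force'])
sd=snap('side','s3')
a=sd['color'][130:220,180:270];b=c['color'][40:200,170:330]
cv2.imwrite('pics/fin.png',np.hstack([cv2.resize(a,(400,400),interpolation=2),cv2.resize(b,(400,400),interpolation=2)]))
E
```

```text
[ 0.84345903  1.39916508 10.28447471]
(((263.97332763671875, -158.8663787841797), (69.32793426513672, 62.22844696044922), 13.874625205993652), array([ 329,  329,   63,   55, 2546], dtype=int32)) [162.62918762 382.1073374  448.32987855] 29.5083 [ 1.03537504 -0.07464125 -0.0924522 ]
```

View pics/fin.png

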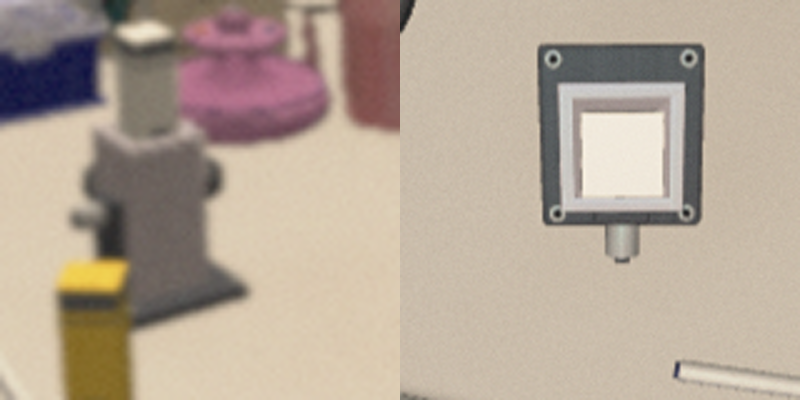

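The cell stands upright in the well: side crop (147,85), wrist crop (622,155). Its top is at about 162.6 mm, so the foot is at about 18 mm. That agrees with the stop I felt, the gripper is clear and the bystanders visible in the crop look undisturbed.

```bash
python3 -c "
from station import *
print(sign_off())"
```

```text
the job is handed in; nothing more can be done
None
```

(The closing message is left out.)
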